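# Turn the trolley wheel until the valve is on top and the index plunger snaps in

### The job

Turn the trolley wheel in its blue fork stand on its axle until its air valve (yellow mark on the tyre) is straight up and the orange sprung plunger on the stand has snapped fully into the slot in the wheel, so that the wheel is held there; then let go of it. The valve starts out of sight below or on the far side, the wheel needs several handfuls, and it must go slowly enough for the plunger to drop in. Leave everything else on the bench where it is.

Things in the scene. Friction and masses are not known exactly. Their poses are not given: they have to be found in the camera images.
- stand: Blue fork stand fixed to the bench. Origin: centre of the underside of its base plate (200 mm along x, 150 along y, 12 thick). z up; y along the axle; x points away from the robot (within 35 degrees). Two cheeks 37 to 44 mm either side of the middle along y, 48 mm wide along x, end 24 mm above the axle, which is 125 mm above the origin. Tyre top 215 mm above the bench.
- axle (a point): Point on the stand: centre of the wheel on its axle (axes as the stand; it does not turn with the wheel). Black tyre, 180 mm diameter, 44 mm wide; over the upper half both sidewalls can be pinched from the tread to 30 mm inward. The wheel turns endlessly either way, stiffly (0.2 N m, about 2.5 N at the tread), and stays where it is left.
- tyre_top (a point): Point on the stand's frame, 90 mm above the axle, at the top of the tread: the yellow mark across the tyre (at the valve) must come here. The wheel's angle is not measured. The mark starts 57 to 190 degrees from here, over the far (+x) side and down, so pulling the top toward the robot is the shorter way. The fixed parts leave about 45 degrees either side of here free for a grasp tilted toward the axle.
- index_point (a point): Point on the stand, 44 mm straight below the axle, 22 mm along +y: where the plunger's tip meets a metal ring on the wheel. The ring has one slot, 13.5 mm wide, opposite the valve; the 9 mm pin drops in there from either turning direction when the valve is at the top within about 3 degrees. Then the wheel is locked, and the turning force rises sharply.
- plunger (a joint): Travel (m) of the sprung index plunger, a 9 mm pin with a 28 mm orange knob in the stand's +y cheek, 44 mm below the axle, moving along -y. About 0 while the tip rides on the ring, 0.014 fully snapped in (knob 14 mm nearer the cheek). Its own 3.5 N spring drives it in when the wheel turns slower than about 1 rad/s. It need not be touched.
- red_tin: Bystander: white tin of filler with a red lid, 88 mm across, 105 mm high; origin at the centre of its underside.
- mug: Bystander: black and white mug, 87 mm across, 88 mm high, with a handle; origin at the centre of its underside.
- tape_measure: Bystander: yellow and black tape measure, 42x84x64 mm; origin at the centre of its underside.
- sanding_block: Bystander: cork sanding block, 64x102x27 mm; origin at the centre of its underside.
- black_torch: Bystander: black hand torch, 144 mm long, lying; origin at the centre of its underside.
- tape_blue: Bystander: roll of blue tape, 76 mm across, 24 mm high, lying flat; origin at the centre of its underside.

How it is judged:
By the outcome, as a careful person would: the job done as asked, in the order asked, and still so for the second after the job is handed in, with the robot touching nothing.
It also fails if it takes over 64 s, if anything falls off the work surface, if the arm or the gripper's body presses on something with over 40 N, if the wrist force passes 120 N, or if a joint passes its speed limit or range.

### The arm

A 7-joint arm with a two-finger parallel gripper is mounted at the origin on the work surface; the furniture and walls round the work are solid. World frame = base frame: x ahead of the robot, y to its left, z up, the work surface at z = 0. Lengths are in m, angles in rad, forces in N, time in s.
With the tool pointing down it reaches from about 0.4 to 0.85 m from the base axis. Payload 6.9 kg.
Tool frame: the origin (TCP) lies midway between the tips of the shut fingers; the grasp point (between the pads) lies behind it (ctrl.pinch_z is the z of the grasp point in the tool frame, in m); z points along the fingers, y is the line along which they close (so a half turn about z gives the same grasp; the last joint's range is limited). The gripper opens to 85 mm and grips with 20 to 120 N. Pads are 22 mm wide; open, the fingers measure 114 mm over their backs; the gripper's body (76 mm by 85 mm) begins 54 mm behind the grasp point. The pads swing forward as they close: fully open they stand 13 mm farther back than shut.
Start: joints at [-1.024, 0.507, -0.238, 1.5, 0.126, 1.149, -0.155], TCP at [0.267, 0.565, 0.231] pointing down, gripper open.
Joint ranges: [-3.08, 3.08], [-0.24, 2.05], [-1.43, 1.35], [0, 2.5], [-1.52, 4.66], [0.17, 1.96], [-2.89, 2.89]. Speed limits (rad/s): [2.39, 2.39, 3.14, 3.14, 3.14, 3.14, 3.14].

### API

Orientations are given as a unit quaternion [w, x, y, z].
In Python, from station import ctrl, get_state, vision, ticket, models gives the robot as it stands. Calls block until the motion is done:
- ctrl.movep(position, orientation): joint-space move of the TCP to a pose.
- ctrl.movel(position, frame=None, max_speed=0.15): straight line of the TCP; frame=None keeps the orientation; max_speed is the mean speed in m/s.
- ctrl.set_joints(angles): joint-space move.
- ctrl.ungrasp() and ctrl.close_gripper(force=None): open the fingers fully, or close them until they stop; force is the grip in N (None keeps the last).
- ctrl.pause(seconds).
- ctrl.ik(position, orientation): joint angles nearest the present ones, or None.
- get_state(): the state.
- vision.grab_frame(name): name is "scene" or "top" or "wrist"; returns (picture, depth): 480x640x3 uint8, blue, green, red; 480x640 float32, m along the optical axis (not along the pixel's ray), 0 where there is no reading.
- vision.camera_info(name): a dict with "mtx" (3x3 intrinsics, pixels), "dist_coeffs" ([k1, k2, p1, p2, k3] as OpenCV has them; the pictures are not rectified), "R" (3x3) and "t" (3): a world point X has camera coordinates R X + t; the wrist camera has in their place "hand_eye" (4x4, takes a point from camera to tool coordinates, whose origin is the TCP and whose axes are the flange's). Camera axes: x right, y down, z forward; pixel columns grow to the right and rows downward; lengths in m; the calibration is good to about 2 mm. A picture is of the moment at which its call begins: read the wrist's pose just before it. camera_info takes no time and is no camera call.
A pose or a line that the arm cannot do raises ctrl.Unreachable and nothing moves.
- ticket.close_job(): hands the job in; it is judged then, once.
Trained networks look in the newest picture that a camera, given by its name, has taken for a name from the list of things; names that differ only in an ending like _2 or _b are one class to them, and where a whole thing is asked for, a point or a joint stands for the part that bears it (a point fixed in the world has none). Each returns a list of dicts, best first, with "p" (0 to 1); they miss things now and then, are a little off and sometimes report something else, mostly with a low value. They report only what shows in the picture. A call takes as long as a camera call.
- models.recognise(camera, target): "point" ([column, row] in pixels, amid what is visible of it).
- models.masks_of(camera, target): "mask" (480x640 bool, what is visible of it) and "point" ([column, row] in pixels, amid what is visible of it).
The state is a dict: "time": time; "qpos": joint angles; "qd": joint speeds; "tau": joint torques, N m; "tcp_pos": TCP position; "eef_rot": TCP orientation; "contact_force": force on the tool from outside, world axes, zero at the start; "wrist_torque": the same for the moment, N m; "width": finger opening in m; "gripper_force": force on a finger pad.
Only numpy, scipy, OpenCV 4.12 (cv2) and the standard library are available. Lean on these libraries where they do the work, as an engineer would, in place of code of your own. Each camera call takes 0.05 s, during which the arm holds its last target. There are 200 camera calls.

## Working session

There is one attempt and no reset: what is moved stays moved. The work goes in short steps, each a Python script; the robot and the scene stay as the last script left them, time stands still between calls to the robot, and variables do not carry over. Pictures are saved under pics/ and viewed, at most 10 in all, crops included, and the job is handed in when it is done.

```bash
ls; mkdir -p pics; python3 - <<'E'
from station import ctrl,get_state,vision,models
import cv2,numpy as np
ims=[]
for n in("scene","top"):
    im,d=vision.grab_frame(n); np.save(f'{n}_d.npy',d); cv2.imwrite(f'{n}.png',im); ims.append(im)
    for t in("stand","plunger","axle","tyre_top","index_point"):
        r=models.masks_of(n,t)[:2]
        print(n,t,[(round(a['p'],2),a['point'],int(a['mask'].sum())) for a in r])
        if r: np.save(f'{n}_{t}.npy',r[0]['mask'])
    print(vision.camera_info(n))
cv2.imwrite('pics/a.png',ims[0]);cv2.imwrite('pics/b.png',ims[1])
s=get_state();print(s['time'],s['eef_rot'],s['width'],ctrl.pinch_z)
E
```

```text
pics
scene stand [(0.68, [322.8, 294.4], 9666)]
scene plunger [(0.57, [334.2, 309.6], 200)]
scene axle [(0.65, [322.9, 297.7], 9611)]
scene tyre_top [(0.91, [321.2, 297.6], 9695), (0.24, [212.1, 333.9], 2676)]
scene index_point [(0.55, [323.0, 292.6], 9592)]
{'mtx': array([[538.56957324,   0.        , 316.35315649],
       [  0.        , 538.56957324, 240.19828821],
       [  0.        ,   0.        ,   1.        ]]), 'dist_coeffs': array([-0.02534373,  0.        ,  0.        ,  0.        ,  0.        ]), 'R': array([[-0.9848276 ,  0.17309437, -0.01236673],
       [ 0.09395605,  0.47193734, -0.87661132],
       [-0.14590016, -0.86447295, -0.48104018]]), 't': array([0.54904033, 0.19295146, 1.08479114])}
top stand [(0.59, [276.9, 278.3], 6503)]
top plunger [(0.42, [240.4, 284.8], 149)]
top axle [(0.75, [276.9, 278.8], 6613)]
top tyre_top [(0.64, [274.9, 279.1], 6570)]
top index_point [(0.65, [276.1, 282.6], 6515)]
{'mtx': array([[549.19090468,   0.        , 318.46812352],
       [  0.        , 549.19090468, 244.71402979],
       [  0.        ,   0.        ,   1.        ]]), 'dist_coeffs': array([-0.11573112,  0.        ,  0.        ,  0.        ,  0.        ]), 'R': array([[-0.28300217, -0.95907527, -0.00918742],
       [-0.88387409,  0.26450721, -0.38574931],
       [ 0.37239276, -0.10104737, -0.92255789]]), 't': array([-0.07381936,  0.57926131,  1.00631795])}
0.6 [-8.20462324e-06  2.18624283e-01  9.75809112e-01 -1.51669134e-05] 0.0853639152385585 -0.0187
```

View pics/a.png

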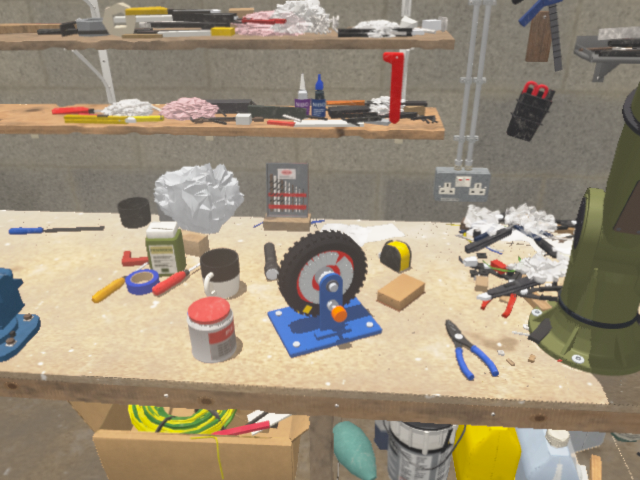

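View pics/b.png

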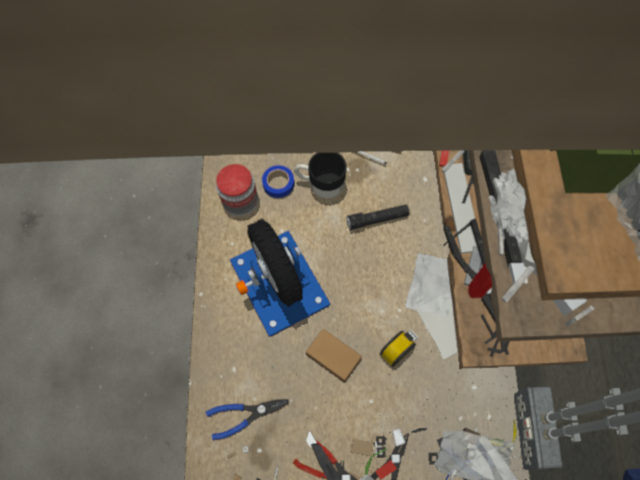

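The scene view shows the wheel at about (322,272), with the yellow mark low on the far side at about (306,309). The orange plunger knob is at (340,314). In the top view the stand is at (279,280). Next I'll fit the stand pose from the depth data.

```bash
cat > h.py <<'E'
import cv2,numpy as np
from station import ctrl,get_state,vision,models,ticket
from scipy.spatial.transform import Rotation as Ro
def cloud(n,d,R=None,t=None):
    c=vision.camera_info(n); v,u=np.mgrid[:480,:640]
    p=cv2.undistortPoints(np.stack([u,v],-1).reshape(-1,1,2).astype(float),c['mtx'],c['dist_coeffs']).reshape(480,640,2)
    X=np.dstack([p*d[...,None],d])
    R=c['R'] if R is None else R; t=c['t'] if t is None else t
    return (X-t)@R
E
python3 - <<'E'
from h import *
import cv2
base=[];wh=[];kn=[]
for n in("scene","top"):
    im=cv2.imread(n+'.png');d=np.load(n+'_d.npy');X=cloud(n,d)
    hsv=cv2.cvtColor(im,cv2.COLOR_BGR2HSV).astype(int);H,S,V=np.moveaxis(hsv,-1,0)
    m=cv2.dilate(np.load(n+'_axle.npy').astype(np.uint8),np.ones((15,15)))>0
    m&=d>0
    b=m&(H>100)&(H<125)&(S>150)&(abs(X[...,2]-.012)<.008); base.append(X[b])
    w=m&(V<90)&(S<120)&(X[...,2]>.05)&(X[...,2]<.24); wh.append(X[w])
    k=m&(H>5)&(H<18)&(S>200)&(X[...,2]>.05); kn.append(X[k])
    print(n,'base z',np.median(X[b][:,2]),cv2.minAreaRect(X[b][:,:2].astype(np.float32)),'knob',np.median(X[k],0) if k.any() else 0,k.sum(),'tyre zmax',np.percentile(X[w][:,2],99.5),
     cv2.minAreaRect(X[w][:,:2].astype(np.float32)))
B=np.vstack(base);r=cv2.minAreaRect(B[:,:2].astype(np.float32));print(r,cv2.boxPoints(r))
W=np.vstack(wh)
for w in wh:
    T=w[w[:,2]>.195];print('top tyre',T.mean(0),len(T))
np.savez('pts.npz',B=B,W=W,K=np.vstack(kn))
E
```

```text
scene base z 0.011128757801131386 ((0.5188164114952087, -0.135739266872406), (0.19419042766094208, 0.14549891650676727), 11.227043151855469) knob [ 0.50740854 -0.05498705  0.08920579] 66 tyre zmax 0.21522962006385987 ((0.517839789390564, -0.13092023134231567), (0.1808159202337265, 0.042389869689941406), 8.766440391540527)
top base z 0.01156343415920637 ((0.5180683732032776, -0.13890057802200317), (0.1979101002216339, 0.14659829437732697), 11.964141845703125) knob [ 0.49875449 -0.06189148  0.09224924] 84 tyre zmax 0.21748246956474057 ((0.5143617391586304, -0.13578087091445923), (0.08515533804893494, 0.17206348478794098), 86.87044525146484)
((0.5178455114364624, -0.13784867525100708), (0.1979101002216339, 0.14874881505966187), 11.964141845703125) [[ 0.40562224 -0.0856032 ]
 [ 0.43645775 -0.23112081]
 [ 0.6300688  -0.19009414]
 [ 0.59923327 -0.04457654]]
top tyre [ 0.52203108 -0.12729952  0.20537091] 761
top tyre [ 0.5138244  -0.13884206  0.20740344] 1181
```

```bash
cat >> h.py <<'E'
YAW=np.radians(11.8); A=np.array([.518,-.1375,.125])
ex=np.array([np.cos(YAW),np.sin(YAW),0]);ey=np.array([-np.sin(YAW),np.cos(YAW),0]);ez=np.array([0,0,1.])
def pose(deg,r,s=1):
    """tool pointing at axle from angle deg (0 top, + toward +x), TCP at radius r"""
    a=np.radians(deg);o=np.sin(a)*ex+np.cos(a)*ez
    z=-o;y=s*ey;x=np.cross(y,z)
    q=Ro.from_matrix(np.stack([x,y,z],1)).as_quat()
    return A+r*o,q[[3,0,1,2]]
E
python3 - <<'E'
from h import *
im=cv2.imread('scene.png');d=np.load('scene_d.npy');X=cloud('scene',d)
hsv=cv2.cvtColor(im,cv2.COLOR_BGR2HSV);H,S,V=np.moveaxis(hsv.astype(int),-1,0)
m=(H>20)&(H<35)&(S>150)&(V>120);m[:, :270]=0;m[:,345:]=0;m[:225]=0;m[325:]=0
L=(X[m]-A)@np.stack([ex,ey,ez],1);print(m.sum(),np.argwhere(m).mean(0),np.round(L.mean(0),4),np.degrees(np.arctan2(L[:,0],L[:,2])).mean())
cv2.imwrite('pics/c.png',cv2.resize(im[220:350,250:400],None,fx=5,fy=4.6)[:600,:800])
dt=np.load('top_d.npy');Xt=cloud('top',dt);print('beam',Xt[80,300],dt[80,300])
K=np.load('pts.npz')['K'];print('knob',np.median((K-A)@np.stack([ex,ey,ez],1),0))
for s in(1,-1):
    for deg in(45,40,35,30,20,0,-20,-30,-40,-45):
        q=[ctrl.ik(*pose(deg,r,s)) for r in(.052,.12,.15)]
        print(s,deg,[None if a is None else np.round(a,2).tolist() for a in q])
E
```

```text
48 [308.83333333 307.02083333] [ 0.0434  0.0204 -0.0587] 143.49861177441423
beam [ 0.15088607 -0.13022729  1.10837973] 0.0531215
knob [ 0.00075268  0.08042345 -0.03401326]
1 45 [[0.18, 0.94, -0.28, 1.1, 0.33, 1.91, 1.68], None, None]
1 40 [[0.19, 0.88, -0.26, 1.18, 0.31, 1.81, 1.69], [0.0, 0.92, 0.16, 0.95, 0.1, 1.95, 1.92], None]
1 35 [[0.2, 0.81, -0.24, 1.26, 0.28, 1.7, 1.7], [0.18, 0.84, -0.25, 1.05, 0.29, 1.88, 1.73], [0.14, 0.85, -0.18, 0.94, 0.26, 1.96, 1.77]]
1 30 [[0.21, 0.75, -0.22, 1.34, 0.25, 1.59, 1.72], [0.19, 0.76, -0.22, 1.15, 0.25, 1.77, 1.74], [0.18, 0.77, -0.22, 1.05, 0.25, 1.85, 1.75]]
1 20 [[0.22, 0.63, -0.16, 1.5, 0.19, 1.37, 1.78], [0.2, 0.61, -0.15, 1.34, 0.17, 1.53, 1.8], [0.19, 0.61, -0.14, 1.26, 0.17, 1.61, 1.81]]
1 0 [[0.19, 0.42, 0.03, 1.82, -0.02, 0.91, 2.01], [0.11, 0.36, 0.15, 1.72, -0.06, 1.07, 2.05], [0.07, 0.34, 0.2, 1.67, -0.07, 1.15, 2.07]]
1 -20 [[0.3, 0.29, 0.07, 2.14, -0.47, 0.47, 2.53], [-0.19, 0.21, 0.71, 2.08, -0.57, 0.7, 2.67], [-0.36, 0.18, 0.91, 2.05, -0.54, 0.78, 2.65]]
1 -30 [[0.88, 0.3, -0.55, 2.29, -0.7, 0.2, 2.82], [1.49, 0.27, -1.21,
[... 834 characters left out ...]
2, -0.97], [-0.19, 0.68, 0.62, 1.27, -0.18, 1.6, -0.97]]
-1 0 [[-0.16, 0.47, 0.55, 1.82, -0.3, 0.93, -0.83], [-0.18, 0.4, 0.57, 1.72, -0.24, 1.09, -0.89], [-0.18, 0.37, 0.58, 1.67, -0.22, 1.16, -0.91]]
-1 -20 [[-0.38, 0.47, 1.06, 2.14, -1.04, 0.78, -0.0], [-0.29, 0.24, 0.84, 2.08, -0.63, 0.73, -0.41], [-0.27, 0.17, 0.79, 2.05, -0.5, 0.77, -0.54]]
-1 -30 [[0.82, 0.29, -0.48, 2.29, -0.79, 0.22, -0.23], [-0.17, 0.18, 0.81, 2.26, -0.99, 0.61, 0.03], [-0.14, 0.1, 0.75, 2.23, -0.81, 0.62, -0.14]]
-1 -40 [[1.18, 0.39, -0.84, 2.44, 3.89, 0.18, 1.47], [0.53, 0.16, 0.16, 2.42, -1.45, 0.55, 0.61], [0.4, 0.1, 0.36, 2.4, -1.3, 0.61, 0.48]]
-1 -45 [None, None, [-0.08, 0.28, 1.15, 2.49, -1.48, 0.99, 0.86]]
```

View pics/c.png

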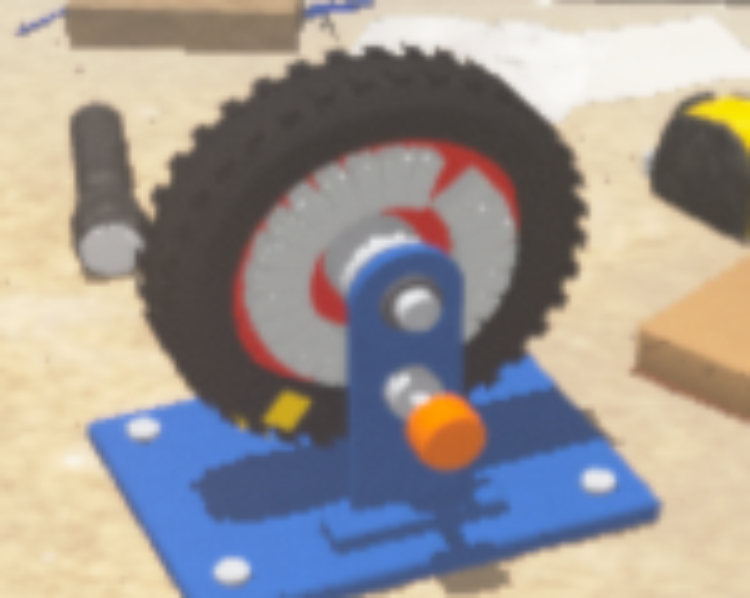

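The crop shows the yellow mark on the lower far side, about 143° from the top, and the slot opposite it at the upper right. These agree with each other, so I'm moving to the first grasp.

```bash
python3 - <<'E'
from h import *
for a in range(30,-21,-8): go(a,.055,.03); rep(a)
ctrl.ungrasp();rep('open')
go(-18,.105,.1);rep('out')
im,d=vision.grab_frame('scene');cv2.imwrite('scene2.png',im)
cv2.imwrite('pics/d.png',cv2.resize(im[180:350,230:430],None,fx=4,fy=3.5)[:600,:800])
E
```

```text
30 t 6.04 F [0.4, -10.0, 0.3] w 0.0417 g 45.1 q [-0.17, 0.81, 0.55, 1.33, -0.13, 1.55, -1.01]
22 t 6.45 F [0.8, -8.4, -0.9] w 0.0417 g 45.0 q [-0.17, 0.71, 0.55, 1.46, -0.16, 1.39, -0.99]
14 t 6.86 F [0.2, -8.4, -1.9] w 0.0415 g 44.7 q [-0.17, 0.62, 0.55, 1.59, -0.19, 1.23, -0.96]
6 t 7.27 F [-0.4, -9.5, -3.3] w 0.0414 g 44.4 q [-0.16, 0.53, 0.54, 1.72, -0.23, 1.06, -0.91]
-2 t 7.67 F [-0.0, -9.9, -3.8] w 0.0413 g 44.4 q [-0.12, 0.44, 0.51, 1.85, -0.29, 0.89, -0.84]
-10 t 8.08 F [1.0, -8.3, -6.3] w 0.0414 g 44.8 q [-0.06, 0.37, 0.46, 1.98, -0.39, 0.72, -0.72]
-18 t 8.49 F [1.8, -8.5, -6.7] w 0.0412 g 45.3 q [0.06, 0.31, 0.36, 2.1, -0.56, 0.55, -0.52]
open t 9.0 F [-0.6, -0.4, 0.3] w 0.0853 g 0.0 q [0.06, 0.31, 0.36, 2.11, -0.56, 0.55, -0.52]
out t 9.65 F [0.2, -0.2, 0.0] w 0.0853 g 0.0 q [0.01, 0.22, 0.42, 2.06, -0.45, 0.67, -0.62]
```

View pics/d.png

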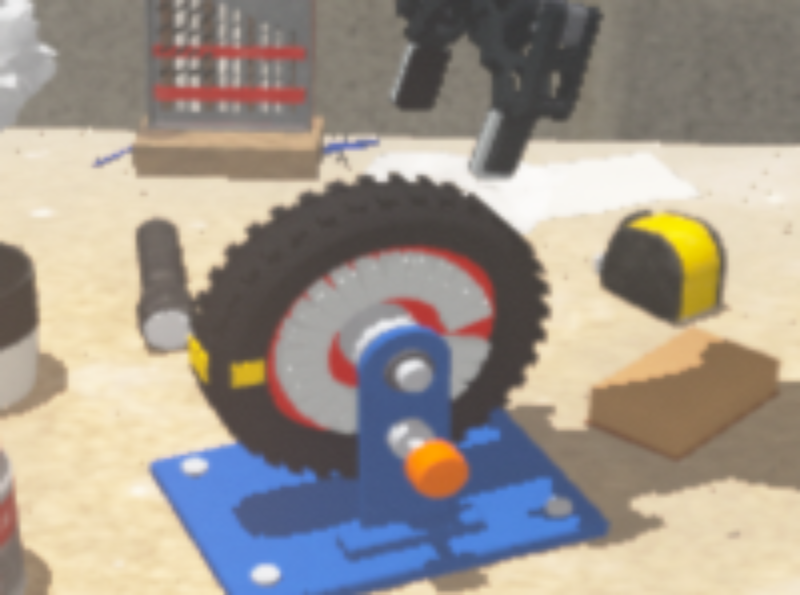

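The wheel turned, and the mark is now near the horizontal on the far side, at about (220,365) in the crop. I'm running the second handful and measuring the mark angle before and after.

```bash
cat >> h.py <<'E'
def mark():
    im,d=vision.grab_frame('scene');X=cloud('scene',d)
    H,S_,V=np.moveaxis(cv2.cvtColor(im,cv2.COLOR_BGR2HSV).astype(int),-1,0)
    L=(X-A)@np.stack([ex,ey,ez],1)
    m=(H>20)&(H<35)&(S_>150)&(V>100)&(abs(L[...,1])<.03)&(np.hypot(L[...,0],L[...,2])<.1)&(np.hypot(L[...,0],L[...,2])>.05)&(d>0)
    L=L[m];print('mark',m.sum(),np.round(L.mean(0),3) if len(L) else 0, np.degrees(np.arctan2(np.median(L[:,0]),np.median(L[:,2]))) if len(L) else None)
    return im
E
python3 - <<'E'
from h import *
mark()
arc(-18,38,.105,.15,3)
go(38,.055,.08);rep('in')
ctrl.close_gripper(40);rep('closed')
for a in range(30,-19,-8): go(a,.055,.03)
rep('end')
ctrl.ungrasp()
go(-18,.105,.1);rep('out')
im=mark()
cv2.imwrite('pics/e.png',cv2.resize(im[180:350,230:430],None,fx=4,fy=3.5)[:600,:800])
E
```

```text
mark 94 [0.081 0.011 0.003] 87.66194799164535
in t 12.01 F [-0.4, 0.6, 0.1] w 0.0852 g 0.0 q [-0.14, 0.9, 0.5, 1.21, -0.08, 1.71, -1.04]
closed t 12.47 F [3.3, -6.6, 2.6] w 0.0415 g 43.9 q [-0.14, 0.9, 0.5, 1.2, -0.08, 1.71, -1.04]
end t 15.33 F [0.8, -9.0, -6.8] w 0.0416 g 45.2 q [0.1, 0.3, 0.31, 2.1, -0.53, 0.54, -0.55]
out t 16.49 F [0.7, -0.5, 1.1] w 0.0854 g 0.0 q [0.06, 0.22, 0.37, 2.06, -0.43, 0.66, -0.64]
mark 139 [0.045 0.008 0.07 ] 32.00043604705222
```

View pics/e.png

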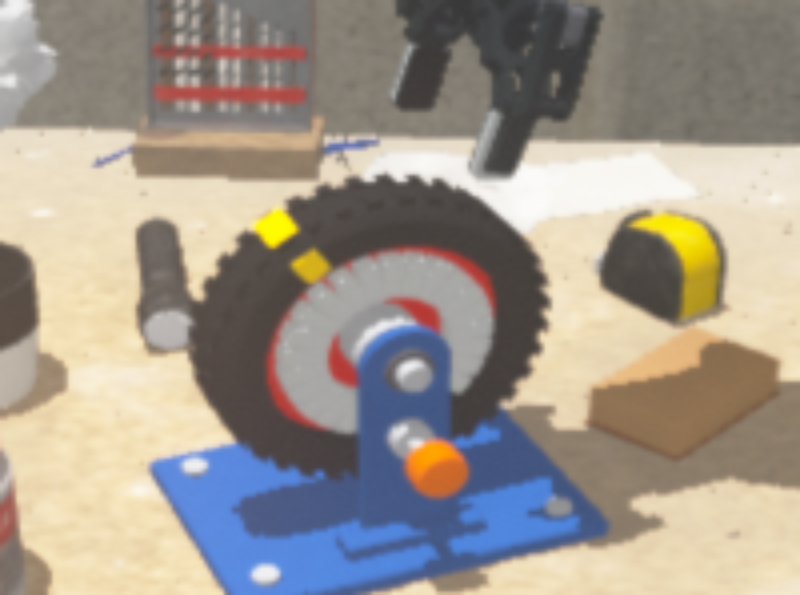

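The mark is at (290,245) in the crop, about 32° short of the top. The last handful goes in slow steps while I watch for the force to rise.

```bash
python3 - <<'E'
from h import *
go(5,.105);go(20,.105);go(20,.055,.08)
ctrl.close_gripper(40);rep('closed')
arc(20,-4,.055,.02,4);rep(-4)
for a in np.arange(-5,-17.1,-1):
    go(a,.055,.012); f=F(); print(a,f,np.round(get_state()['wrist_torque'],2))
    if abs(f[0])>12: break
ctrl.pause(.3);rep('end')
im=mark();d=vision.grab_frame('scene')[1];X=cloud('scene',d)
H,S_,V=np.moveaxis(cv2.cvtColor(im,cv2.COLOR_BGR2HSV).astype(int),-1,0)
L=(X-A)@np.stack([ex,ey,ez],1);k=(H>5)&(H<18)&(S_>200)&(abs(L[...,0])<.04)&(abs(L[...,2]+.04)<.04)&(L[...,1]>.04)&(L[...,1]<.12)
print('knob',np.median(L[k],0),L[k][:,1].max())
E
```

```text
closed t 18.82 F [1.6, -6.9, 4.1] w 0.0412 g 44.0 q [-0.12, 0.67, 0.45, 1.49, -0.11, 1.35, -1.04]
-4 t 20.58 F [2.1, -8.0, -6.1] w 0.0418 g 43.6 q [-0.04, 0.41, 0.4, 1.88, -0.26, 0.84, -0.87]
-5.0 [1.4, -8.2, -5.5] [-1.11 -0.74  0.14]
-6.0 [0.6, -7.4, -6.5] [-1.11 -0.73  0.08]
-7.0 [0.9, -7.5, -4.8] [-1.19 -0.62  0.07]
-8.0 [-0.8, -8.3, -5.5] [-1.26 -0.38  0.07]
-9.0 [0.2, -7.3, -6.7] [-1.25 -0.41  0.08]
-10.0 [2.1, -8.9, -6.9] [-1.31 -0.41  0.05]
-11.0 [3.1, -7.9, -8.2] [-1.24 -0.44 -0.01]
-12.0 [3.0, -7.4, -7.7] [-1.23 -0.48 -0.07]
-13.0 [2.5, -7.8, -8.2] [-1.22 -0.49 -0.02]
-14.0 [2.8, -8.6, -8.4] [-1.19 -0.41 -0.14]
-15.0 [4.1, -8.7, -9.1] [-1.22 -0.46 -0.13]
-16.0 [4.7, -9.3, -9.2] [-1.28 -0.29 -0.13]
-17.0 [8.2, -8.6, -9.2] [-1.29 -0.44 -0.14]
end t 24.13 F [7.6, -8.4, -9.0] w 0.0415 g 43.0 q [0.12, 0.3, 0.28, 2.09, -0.47, 0.55, -0.62]
mark 119 [-0.005  0.007  0.083] -2.9349347470478935
knob [ 0.0039583   0.07258979 -0.03886231] 0.07619245176707357
```

```bash
cat >> h.py <<'E'
def knob(im,d):
    X=cloud('scene',d);H,S_,V=np.moveaxis(cv2.cvtColor(im,cv2.COLOR_BGR2HSV).astype(int),-1,0)
    L=(X-A)@np.stack([ex,ey,ez],1);k=(H>5)&(H<18)&(S_>200)&(abs(L[...,0])<.04)&(abs(L[...,2]+.04)<.04)&(L[...,1]>.04)&(L[...,1]<.12)
    print('knob',k.sum(),np.round(np.percentile(L[k][:,1],[10,50,90]),4),np.argwhere(k).mean(0))
E
python3 - <<'E'
from h import *
knob(cv2.imread('scene.png'),np.load('scene_d.npy'))
im,d=vision.grab_frame('scene');knob(im,d)
cv2.imwrite('pics/f.png',cv2.resize(im[180:350,230:430],None,fx=4,fy=3.5)[:600,:800])
E
```

```text
knob 66 [0.0738 0.0841 0.0868] [312.45454545 337.39393939]
knob 97 [0.0649 0.0725 0.0745] [310.36082474 335.98969072]
```

View pics/f.png

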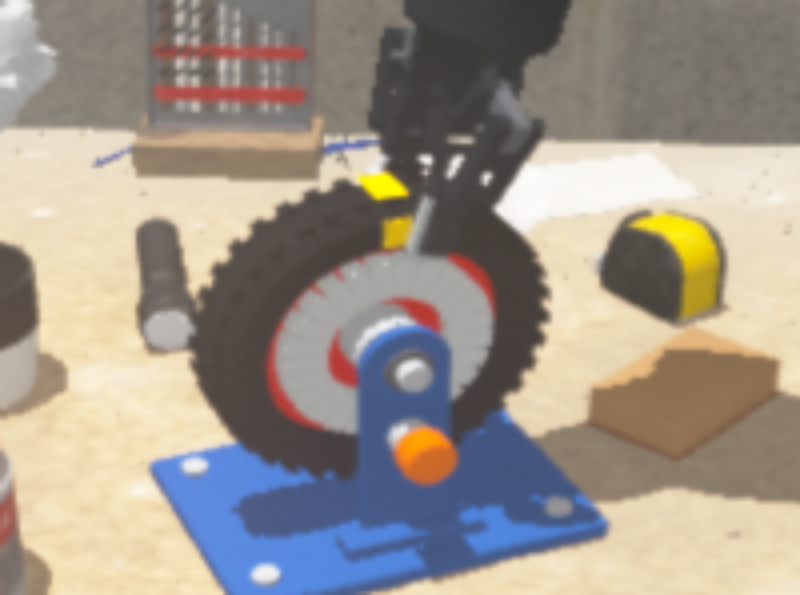

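The mark is at the top, about (388,205) in the crop. The knob has moved in by about 12 mm, and the force was rising, so the pin is in and bearing on the slot's edge. I'll jog the wheel back to confirm the lock from both sides, centre it, then release.

```bash
python3 - <<'E'
from h import *
for a in np.arange(-16,-9.9,1):
    go(a,.055,.012);f=F();print(a,f)
    if f[0]<-8: break
lo=a
im,d=vision.grab_frame('scene');knob(im,d);mark()
c=(lo-17)/2; go(c,.055,.012);print(c,F())
ctrl.ungrasp();go(c,.105,.1);go(c,.2);rep('out')
im=mark();im,d=vision.grab_frame('scene');knob(im,d)
cv2.imwrite('pics/g.png',cv2.resize(im[180:350,230:430],None,fx=4,fy=3.5)[:600,:800])
E
```

```text
-16.0 [5.7, -8.5, -8.7]
-15.0 [2.8, -9.0, -8.3]
-14.0 [3.8, -8.5, -7.0]
-13.0 [2.5, -9.0, -5.6]
-12.0 [1.4, -7.9, -5.6]
-11.0 [1.7, -7.9, -4.8]
-10.0 [1.6, -8.4, -4.7]
knob 91 [0.0651 0.0726 0.0748] [310.1978022  335.81318681]
mark 125 [0.004 0.006 0.083] 2.7129567379076724
-13.5 [1.8, -7.5, -6.9]
out t 28.51 F [0.0, 0.2, 0.0] w 0.0853 g 0.0 q [-0.01, 0.13, 0.4, 1.85, -0.22, 0.98, -0.87]
mark 127 [-0.001  0.009  0.082] -0.6973534555567223
knob 77 [0.0634 0.072  0.0746] [309.55844156 335.35064935]
```

View pics/g.png

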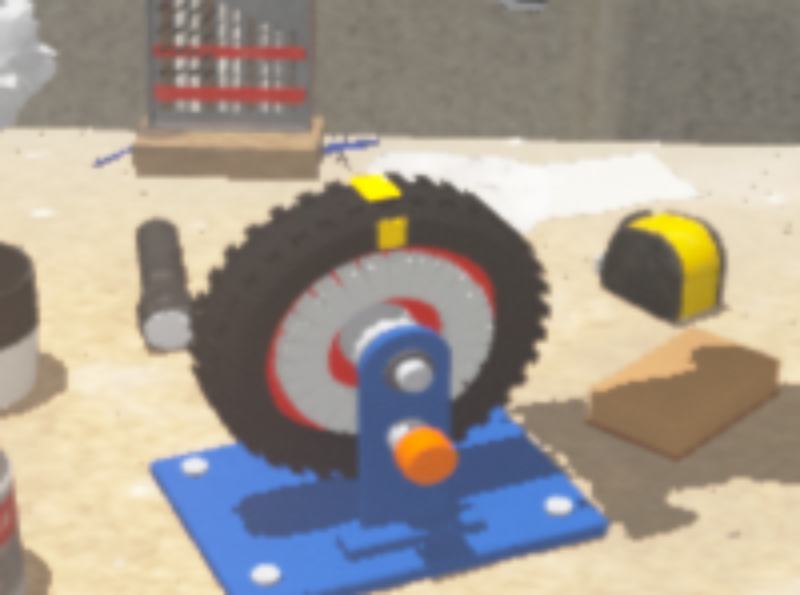

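```bash
python3 - <<'E'
from h import *
c=vision.camera_info('scene');im,_=vision.grab_frame('scene')
def cen(im):
    H,S_,V=np.moveaxis(cv2.cvtColor(im,cv2.COLOR_BGR2HSV).astype(int),-1,0)
    m=(H>3)&(H<20)&(S_>180)&(V>90);m[:300]=0;m[330:]=0;m[:,:325]=0;m[:,355:]=0
    y,x=np.nonzero(m);return np.array([x.mean(),y.mean(),m.sum()])
a,a2,b=cen(cv2.imread('scene.png')),cen(cv2.imread('scene2.png')),cen(im);print(a,a2,b,b-a,b-a2)
P=np.array([A-.044*ez+y*ey for y in(.085,.071)])
p=cv2.projectPoints(P,cv2.Rodrigues(c['R'])[0],c['t'],c['mtx'],c['dist_coeffs'])[0][:,0];print(p,p[1]-p[0])
E
```

```text
[338.64150943 313.30188679 159.        ] [338.55063291 313.35443038 158.        ] [335.74342105 309.625      152.        ] [-2.89808838 -3.67688679 -7.        ] [-2.80721186 -3.72943038 -6.        ]
[[340.43310179 315.8711346 ]
 [337.45748348 311.80130808]] [-2.97561831 -4.06982652]
```

```bash
python3 -c "
from station import ticket
print(ticket.close_job())"
```

```text
the job is handed in; nothing more can be done
None
```

The job is handed in at about 29 s on the robot's clock, with the valve mark within about 1° of straight up. The plunger knob measured about 13 mm in of the 14 mm travel. Turning resistance clearly rose in only one direction when I jogged the wheel; the gripper is open and clear.

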